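Turn the cheese knife round in its rack

TASK

One of the two cheese knives in the wooden rack was put back the wrong way round, with its blade sticking out towards the robot. Lift it out, lay it flat on the cutting board and let go, then take a fresh grip and put it back in its empty pocket of the rack the right way round, lying flat and straight with the whole blade inside the pocket and the handle sticking out, and let go. Leave the other knife as it is.

Things in the scene. Friction and masses are not known exactly. Their poses are not given: they have to be found in the camera images.
- knife: Loose cheese knife (about 180 g) lying the wrong way round, handle in a pocket, blade outside. Flat underside. Along its x: wooden handle -115 to -5 mm (26 wide, 20 high), steel neck -5 to 35 (16 wide, 16 high), flat round-ended steel blade 35 to 115 (44 wide, 4 thick, level with the underside). Origin: mid-length on the underside, near the balance point; x to the blade tip, z up.
- knife_tip (a point): Tip of that knife's blade, on the underside, 115 mm from the knife's origin along its x.
- spare: The other cheese knife, same shape and axes, lying the right way round in the other pocket (blade inside, handle out). Leave it.
- rack: Fixed wooden rack. Origin: centre of underside; x from open front to back, z up. Base plate 280 (x) by 230 mm, 12 thick; knives lie on it. At the back two open-topped pockets, centred at y=+50 and -50, each 80 wide inside, from the mouth at x=20 to the back wall at x=130; walls 25 high above the plate. A knife in its proper place has its origin at x=0, blade tip at x=115.
- board: Fixed pale wooden cutting board, empty, beside the rack (left or right of it); 240 (x) by 300 mm (y), 20 mm thick. Origin: centre of its underside; z up.
Not all that is in view belongs to the job. What is shaped like the knife but orange or red is not meant.

How it is judged:
On the way:
1. the knife lies flat on the cutting board, let go (x of knife in the frame of board between -0.1 and 0.1 m and y of knife in the frame of board between -0.13 and 0.13 m and z of knife in the frame of board between 0.015 and 0.026 m and z of knife_tip in the frame of board between 0.012 and 0.028 m and angle between knife's own z axis and vertical below 0.1 rad and contact force between knife and the fingers below 0.1 N and linear speed of knife below 0.02 m/s and angular speed of knife below 0.2 rad/s), for 0.2 s.
At the end, for the whole second after the job is handed in: The knife lies flat (within 6 degrees) on the rack's base plate, released and at rest, blade in a pocket: tip 85 to 135 mm from the rack's origin along the rack's x, that is within 30 mm of its proper place, knife straight to within 12 degrees, handle out towards the front (x of knife_tip in the frame of rack between 0.085 and 0.135 m and z of knife_tip in the frame of rack between 0.006 and 0.019 m and z of knife in the frame of rack between 0.006 and 0.019 m and ((y of knife_tip in the frame of rack between -0.085 and -0.015 m and y of knife in the frame of rack between -0.09 and -0.01 m) or (y of knife_tip in the frame of rack between 0.015 and 0.085 m and y of knife in the frame of rack between 0.01 and 0.09 m)) and angle between the x axis of knife and the x axis of rack, either way round below 0.21 rad and angle between knife's own z axis and vertical below 0.1 rad and contact force between knife and the fingers below 0.1 N and linear speed of knife below 0.02 m/s and angular speed of knife below 0.2 rad/s); the robot touches nothing.
It fails at once if the other knife is moved by more than 20 mm (distance of spare from where it was at the start of the episode above 0.02 m).
It also fails if it takes over 54 s, if anything falls off the work surface, if the arm or the gripper's body presses on something with over 40 N, if the wrist force passes 120 N, or if a joint passes its speed limit or range.

ROBOT

A 6-joint arm with a two-finger parallel gripper is mounted at the origin on the work surface. World frame = base frame: x ahead of the robot, y to its left, z up, the work surface at z = 0. Lengths are in m, angles in rad, forces in N, time in s.
With the tool pointing down it reaches from about 0.3 to 0.875 m from the base axis. Payload 6.4 kg.
Tool frame: the origin (TCP) lies midway between the tips of the shut fingers; the grasp point (between the pads) lies 19 mm behind it (arm.grasp_offset is the distance from the TCP to the grasp point, in m); z points along the fingers, y is the line along which they close (so a half turn about z gives the same grasp; the last joint's range is limited). The gripper opens to 85 mm and grips with 20 to 120 N. Pads are 22 mm wide; open, the fingers measure 114 mm over their backs; the gripper's body (76 mm by 85 mm) begins 54 mm behind the grasp point. The pads swing forward as they close: fully open they stand 13 mm farther back than shut.
Start: joints at [1.003, 0.181, 1.607, -0, 1.354, -0.206], TCP at [0.204, 0.538, 0.195] pointing down, gripper open.
Joint ranges: [-2.99, 2.99], [-0.89, 2.07], [0.3, 2.58], [-1.14, 4.28], [0, 2.63], [-3.12, 3.12]. Speed limits (rad/s): [2.57, 2.57, 3.01, 3.14, 3.14, 3.14].

INTERFACE

Orientations are given as a unit quaternion [w, x, y, z].
In Python, from cell import arm, grab_frame gives the robot as it stands. The module is installed in compiled form; this text tells all that it offers.
- The arm moves only by the tool arm_command, never from a script. Its argument "moves" is text: rows parted by semicolons, each of 7 numbers parted by spaces: the shift along the tool's x, y, z in cm, then the turn, a rotation vector about the tool's x, y, z in rad, then the opening, from 0 (shut) to 1 (fully open). In form: dx dy dz wx wy wz fingers; .... A call has 1 to 10 rows; each row is the pose to reach, as a shift and turn from the pose commanded when the call began, along the tool's axes at that moment; what a row does not reach only later rows make up. A row lasts 1/10 s, in which the tool goes at most 50 mm and 8.59 degrees, less where a joint would pass 70% of its speed; a pose out of reach is approached as far as the arm can. A call with a gripper value outside its range is refused whole. The fingers move at their own pace and stop on an object; the grip force is fixed at half the most. Time passes only in rows, so rows that repeat a pose let the fingers close. It gives the time, the measured TCP pose, the force, the opening and the grip force at its end, in the units of the state.
- arm.read_state(): the state, without advancing time (a new reading comes with each control period).
- grab_frame(name): name is "scene" or "top"; returns a dict with "color" (384x512x3 uint8, red, green, blue), "depth" (384x512 float32, m along the optical axis (not along the pixel's ray), 0 where there is no reading), "fx", "fy", "cx", "cy" (pixels), "distortion" ([k1, k2, p1, p2, k3] as OpenCV has them; the pictures are not rectified), "extrinsics" (4x4, takes a point from camera to world coordinates). Camera axes: x right, y down, z forward; pixel columns grow to the right and rows downward; lengths in m; the calibration is good to about 2 mm. A picture is of the moment at which its call begins.
- arm.sign_off(): hands the job in; it is judged then, once.
The state is a dict: "time": time; "joint_positions": joint angles; "joint_vel": joint speeds; "joint_torque": joint torques, N m; "tcp_pos": TCP position; "tcp_rot": TCP orientation; "force": force on the tool from outside, world axes, zero at the start; "moment": the same for the moment, N m; "opening": finger opening in m; "grasp_force": force on a finger pad.
Only numpy, scipy, OpenCV 4.12 (cv2) and the standard library are available. Lean on these libraries where they do the work, as an engineer would, in place of code of your own. Each camera call takes 0.05 s, during which the arm holds its last target. There are 200 camera calls.

## Working session

There is one attempt and no reset: what is moved stays moved. The work goes in short steps, Python scripts to look and compute and a tool call to move; the robot and the scene stay as the last step left them, time stands still between calls to the robot, and variables do not carry over. Pictures are saved under pics/ and viewed, at most 13 in all, crops included, and the job is handed in when it is done.

Besides the shell and the picture viewer there is one more tool, called after "Request:" as a command line: name --argument value ..., lists and objects as JSON in quotes. arm_command: Moves the arm, as the interface text tells. Its arguments: {"type":"object","properties":{"moves":{"type":"string"}},"required":["moves"]}

```bash
mkdir -p pics; cat > h.py <<'E'
import numpy as np, cv2
from cell import arm, grab_frame
def snap(name,fn=None):
    f=grab_frame(name)
    if fn: cv2.imwrite('pics/'+fn,f['color'][:,:,::-1])
    return f
def world(f,uv):
    """pixel(s)-> world via depth"""
    uv=np.atleast_2d(uv).astype(float)
    K=np.array([[f['fx'],0,f['cx']],[0,f['fy'],f['cy']],[0,0,1]])
    n=cv2.undistortPoints(uv[:,None],K,np.array(f['distortion']))[:,0]
    d=f['depth'][uv[:,1].round().astype(int),uv[:,0].round().astype(int)]
    P=np.c_[n*d[:,None],d,np.ones(len(d))]
    return (P@f['extrinsics'].T)[:,:3]
def plane(f,uv,z):
    uv=np.atleast_2d(uv).astype(float)
    K=np.array([[f['fx'],0,f['cx']],[0,f['fy'],f['cy']],[0,0,1]])
    n=cv2.undistortPoints(uv[:,None],K,np.array(f['distortion']))[:,0]
    E=f['extrinsics']; r=np.c_[n,np.ones(len(n))]@E[:3,:3].T; o=E[:3,3]
    return o+r*((z-o[2])/r[:,2])[:,None]
E
python3 - <<'E'
from h import *
f=snap('top','t1.png'); g=snap('scene','s1.png')
print(f['extrinsics'].round(3),g['extrinsics'].round(3)); print(arm.read_state())
cv2.imwrite('pics/b1.png',np.vstack([cv2.resize(f['color'],(400,300)),cv2.resize(g['color'],(400,300))])[:,:,::-1])
E
```

```text
[[ 0.017 -0.982  0.187  0.235]
 [-0.999 -0.026 -0.042  0.034]
 [ 0.046 -0.186 -0.982  0.908]
 [ 0.     0.     0.     1.   ]] [[ 0.856  0.434 -0.28   0.622]
 [ 0.517 -0.706  0.484 -0.392]
 [ 0.013 -0.559 -0.829  0.786]
 [ 0.     0.     0.     1.   ]]
{'time': 0.1, 'joint_positions': array([ 1.00268799e+00,  1.81464834e-01,  1.60789092e+00,  6.90199829e-06,
        1.35376939e+00, -2.06332042e-01]), 'joint_vel': array([-0.00028774, -0.00120724, -0.00076339, -0.00126931,  0.00154769,
       -0.00179299]), 'joint_torque': array([ 4.98045047e-04, -4.45883524e+01, -3.52235305e+01, -2.91102651e-04,
        4.23136895e-03,  3.04024445e-05]), 'tcp_pos': array([0.20321928, 0.53732223, 0.19398361]), 'tcp_rot': array([-2.92466717e-04,  1.79903982e-01,  9.83683877e-01, -7.08242703e-04]), 'force': array([-0.38914543,  0.04293352,  1.00916404]), 'moment': array([ 0.00766842, -0.02362516,  0.01917938]), 'grasp_force': 0.0, 'opening': 0.08485536379102364}
```

View pics/t1.png

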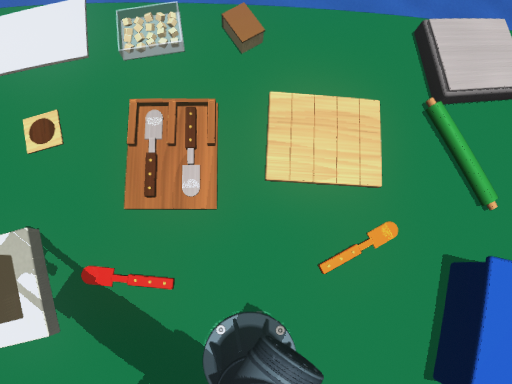

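View pics/s1.png

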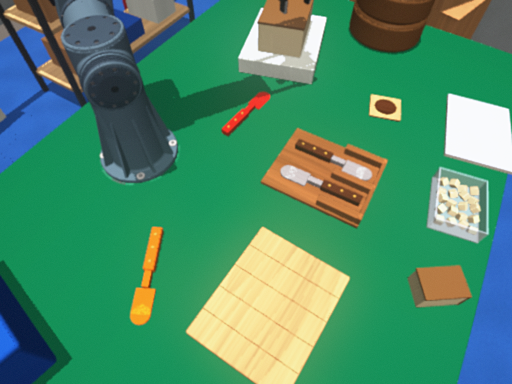

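```bash
python3 - <<'E'
from h import *
f=snap('top'); c=f['color']
hsv=cv2.cvtColor(c,cv2.COLOR_RGB2HSV)
# board & rack corners
def quad(x0,x1,y0,y1,m,z,n):
    M=np.zeros(m.shape,np.uint8); M[y0:y1,x0:x1]=m[y0:y1,x0:x1]
    cs=max(cv2.findContours(M,0,2)[0],key=cv2.contourArea)
    b=cv2.boxPoints(cv2.minAreaRect(cs)); W=plane(f,b,z)
    print(n,b.round(0).tolist()); print(W.round(3).tolist(), W.mean(0).round(4), np.linalg.norm(W[0]-W[1]).round(3),np.linalg.norm(W[1]-W[2]).round(3))
    for i in range(2): d=W[i+1]-W[i]; print(' ang',np.degrees(np.arctan2(d[1],d[0])).round(2))
ng=((hsv[...,0]<30)&(hsv[...,1]>40)).astype(np.uint8)
quad(255,400,80,200,ng,.02,'board'); quad(110,232,85,222,ng|(hsv[...,1]<60),.012,'rack')
print(world(f,[[325,140],[140,170],[172,170],[205,205],[150,175],[191,185],[191,130],[152,185],[110,240]]).round(4))
# knives: dark handle / grey blade masks
V=hsv[...,2];S=hsv[...,1]
grey=((S<50)&(V>110)).astype(np.uint8)
dark=((V<75)).astype(np.uint8)
for n,m,r,z in [('blade',grey,(175,207,140,205),.016),('handle',dark,(181,201,104,152),.032),('sblade',grey,(140,166,105,152),.016),('shandle',dark,(142,160,148,200),.032)]:
    M=np.zeros_like(m); M[r[2]:r[3],r[0]:r[1]]=m[r[2]:r[3],r[0]:r[1]]
    ys,xs=np.nonzero(M); W=plane(f,np.c_[xs,ys],z); a=W[:,:2]
    w,v=np.linalg.eigh(np.cov(a.T)); d=v[:,1]
    print(n,len(xs),a.mean(0).round(4),'x',a[:,0].min().round(4),a[:,0].max().round(4),'ang',np.degrees(np.arctan2(d[1],d[0])).round(1),xs.min(),xs.max(),ys.min(),ys.max())
cv2.imwrite('pics/c1.png',cv2.resize(c[85:220,110:235],None,fx=4,fy=4,interpolation=cv2.INTER_CUBIC)[:,:,::-1])
E
```

```text
board [[264.0, 180.0], [269.0, 91.0], [386.0, 98.0], [381.0, 187.0]]
[[0.429, -0.028, 0.02], [0.669, -0.04, 0.02], [0.664, -0.358, 0.02], [0.419, -0.328, 0.02]] [ 0.5451 -0.1884  0.02  ] 0.24 0.319
 ang -2.84
 ang -90.75
rack [[124.0, 208.0], [126.0, 97.0], [218.0, 99.0], [216.0, 209.0]]
[[0.351, 0.315, 0.012], [0.645, 0.338, 0.012], [0.646, 0.095, 0.012], [0.353, 0.088, 0.012]] [0.4988 0.209  0.012 ] 0.294 0.243
 ang 4.39
 ang -89.65
[[ 0.5387 -0.1849  0.0196]
 [ 0.4479  0.2823  0.0124]
 [ 0.4502  0.2019  0.0113]
 [ 0.3639  0.1154  0.011 ]
 [ 0.4313  0.2512  0.032 ]
 [ 0.4126  0.1519  0.0143]
 [ 0.5503  0.1572  0.0301]
 [ 0.4066  0.2445  0.032 ]
 [ 0.2721  0.3485 -0.0014]]
blade 636 [0.4371 0.1544] x 0.3869 0.5076 ang -176.3 182 199 148 195
handle 89 [0.5726 0.1549] x 0.5002 0.6203 ang -171.8 181 200 104 149
sblade 543 [0.5594 0.2566] x 0.4969 0.6079 ang -179.6 145 162 110 151
shandle 76 [0.4237 0.2398] x 0.3791 0.4848 ang 179.0 146 156 154 196
```

View pics/c1.png

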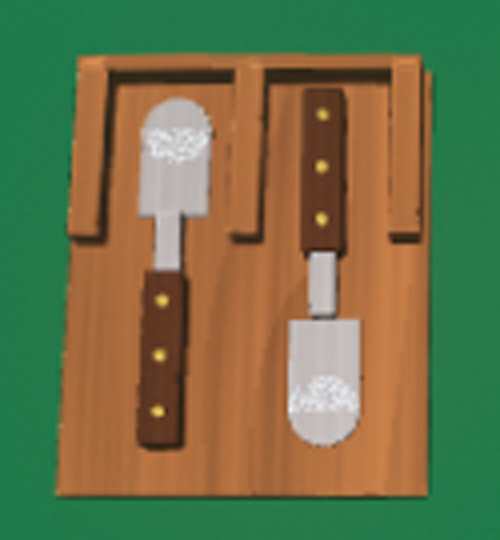

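```bash
python3 - <<'E'
from h import *
f=snap('top')
P=[('FL',56,495,.012),('FR',428,495,.012),('BL',78,57,.037),('BR',420,57,.037),('wL',86,235,.037),('wM',247,233,.037),('wR',405,234,.037),
('butt',323,90,.032),('hend',322,250,.032),('blst',323,318,.016),('tip',324,444,.016),('stip',178,97,.016),('sbutt',160,445,.032),('shend',165,270,.032)]
for n,x,y,z in P: print(n,plane(f,[x/4+110-.375,y/4+85-.375],z)[0].round(4))
E
```

```text
FL [0.3501 0.3159 0.012 ]
FR [0.3562 0.0865 0.012 ]
BL [0.6282 0.3198 0.037 ]
BR [0.6333 0.101  0.037 ]
wL [0.5094 0.3033 0.037 ]
wM [0.513 0.203 0.037]
wR [0.5149 0.1053 0.037 ]
butt [0.6111 0.1621 0.032 ]
hend [0.5047 0.1567 0.032 ]
blst [0.4654 0.1559 0.016 ]
tip [0.3856 0.1513 0.016 ]
stip [0.6108 0.2583 0.016 ]
sbutt [0.3797 0.2485 0.032 ]
shend [0.4894 0.2534 0.032 ]
```

```bash
cat >> h.py <<'E'
from scipy.spatial.transform import Rotation as Rn
def go(x,y,z,psi):
    """print move (cm, rad) to world TCP, tool y at yaw psi deg, pointing down"""
    s=arm.read_state(); q=s['tcp_rot']; R=Rn.from_quat([q[1],q[2],q[3],q[0]])
    p=np.radians(psi); T=np.c_[[np.sin(p)*-1,np.cos(p),0],[np.cos(p),np.sin(p),0],[0,0,-1]]
    d=R.inv().apply(np.array([x,y,z])-s['tcp_pos'])*100
    w=(R.inv()*Rn.from_matrix(T)).as_rotvec()
    print(s['time'],d.round(2),w.round(3))
E
python3 - <<'E'
from h import *
go(.485,.156,.12,92.7)
E
```

```text
0.2 [-39.85 -25.7    7.44] [-0.001 -0.    -0.409]
```

Request:
arm_command --moves "-39.85 -25.7 4 0 0 -0.409 0.6;-39.85 -25.7 4 0 0 -0.409 0.6;-39.85 -25.7 4 0 0 -0.409 0.6;-39.85 -25.7 4 0 0 -0.409 0.6;-39.85 -25.7 4 0 0 -0.409 0.6;-39.85 -25.7 4 0 0 -0.409 0.6;-39.85 -25.7 4 0 0 -0.409 0.6;-39.85 -25.7 4 0 0 -0.409 0.6;-39.85 -25.7 4 0 0 -0.409 0.6;-39.85 -25.7 4 0 0 -0.409 0.6"

```text
time: 1.2
tcp_pos: [0.4866, 0.1537, 0.1546]
tcp_rot: [0.0, -0.023, 1.0, -0.0]
force: [-0.3, 0.4, -0.1]
opening: 0.0512
grasp_force: 0.0
```

```bash
python3 - <<'E'
from h import *
go(.485,.156,.05,92.7)
E
```

```text
1.2 [ 0.15  0.24 10.46] [-0.     0.    -0.002]
```

Request:
arm_command --moves "0.15 0.2 5 0 0 0 0.6;0.15 0.2 9 0 0 0 0.6;0.15 0.2 10.4 0 0 0 0.6;0.15 0.2 10.4 0 0 0 0.6;0.15 0.2 10.4 0 0 0 0.6"

```text
time: 1.7
tcp_pos: [0.4847, 0.1587, 0.0522]
tcp_rot: [0.001, -0.024, 1.0, 0.0]
force: [0.4, 0.6, 1.0]
opening: 0.0511
grasp_force: 0.0
```

```bash
python3 - <<'E'
from h import *
go(.485,.156,.014,92.7)
f=snap('top'); g=snap('scene')
a=cv2.resize(f['color'][85:220,110:290],(720,540)); b=cv2.resize(g['color'][100:240,230:400],(680,560))
cv2.imwrite('pics/c2.png',np.hstack([cv2.resize(a,(400,300)),cv2.resize(b,(400,300))])[:,:,::-1])
E
```

```text
1.7 [-0.01 -0.27  3.82] [0.    0.002 0.001]
```

View pics/c2.png

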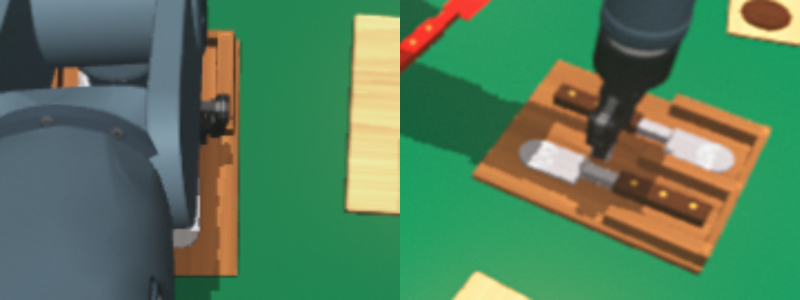

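Request:
arm_command --moves "0 -0.2 2 0 0 0 0.6;0 -0.2 3.8 0 0 0 0.6;0 -0.2 3.8 0 0 0 0.6;0 -0.2 3.8 0 0 0 0.6"

```text
time: 2.2
tcp_pos: [0.4847, 0.1566, 0.0142]
tcp_rot: [0.001, -0.024, 1.0, 0.0]
force: [-0.1, -0.1, -0.4]
opening: 0.0517
grasp_force: 0.0
```

```bash
python3 - <<'E'
from h import *
go(.485,.156,.014,92.7)
f=snap('top'); g=snap('scene')
b=cv2.resize(g['color'][100:240,230:400],(680,560))
cv2.imwrite('pics/c3.png',b[:,:,::-1])
E
```

```text
2.2 [-0.03 -0.06  0.02] [0.    0.002 0.   ]
```

View pics/c3.png

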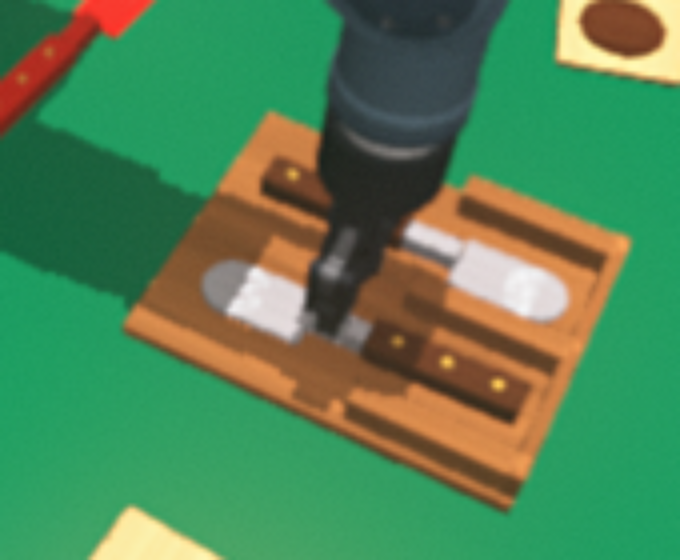

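Request:
arm_command --moves "0 0 0 0 0 0 0.05;0 0 0 0 0 0 0.05;0 0 0 0 0 0 0.05;0 0 0 0 0 0 0.05;0 0 0 0 0 0 0.05;0 0 0 0 0 0 0.05;0 0 0 0 0 0 0.05"

```text
time: 3.0
tcp_pos: [0.4837, 0.1563, 0.0127]
tcp_rot: [-0.0, -0.024, 1.0, -0.0]
force: [-0.3, -0.2, -0.4]
opening: 0.0043
grasp_force: 0.0
```

```bash
python3 - <<'E'
from h import *
print(arm.read_state()['joint_positions'])
f=snap('top'); g=snap('scene')
b=cv2.resize(g['color'][100:240,230:400],(680,560))
cv2.imwrite('pics/c4.png',b[:,:,::-1])
E
```

```text
[ 7.86497450e-02  2.84164624e-01  1.89947079e+00 -1.81861947e-06
  9.58083208e-01 -1.53931707e+00]
```

View pics/c4.png

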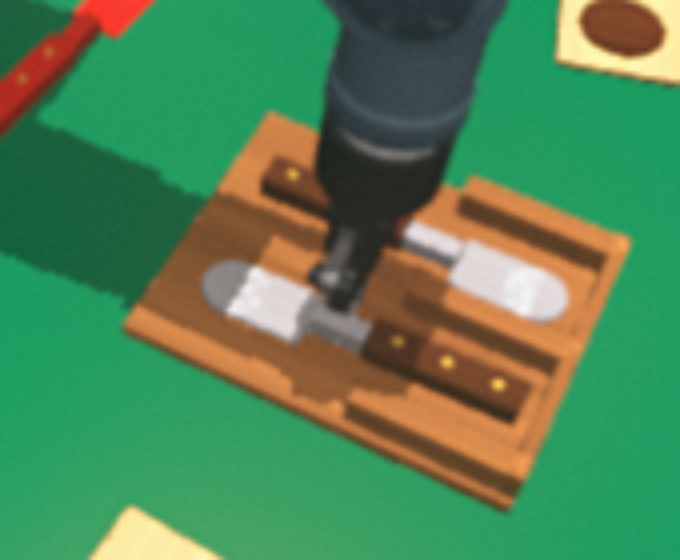

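```bash
python3 - <<'E'
from h import *
g=snap('scene')
for n,x,y,z in [('fingertip',345,308,.013),('neck',335,322,.026),('hend',366,336,.03),('tip',206,278,.016),('butt',525,400,.03),('FR corner',125,328,.012),('BR',515,480,.037),('stip',568,302,.016)]:
    u=[x/4+230-.375,y/4+100-.375]
    print(n,np.round(u),plane(g,u,z)[0].round(4),world(g,u)[0].round(4))
print(g['fx'],g['cx'],g['cy'],g['distortion'],arm.read_state()['tcp_pos'])
E
```

```text
fingertip [316. 177.] [0.4817 0.1811 0.013 ] [0.4907 0.1441 0.063 ]
neck [313. 180.] [0.4833 0.1574 0.026 ] [0.4834 0.157  0.0266]
hend [321. 184.] [0.5066 0.1551 0.03  ] [0.5065 0.1557 0.0291]
tip [281. 169.] [0.3889 0.1514 0.016 ] [0.3885 0.1524 0.0146]
butt [361. 200.] [0.616  0.1635 0.03  ] [0.6159 0.1762 0.0127]
FR corner [261. 182.] [0.3614 0.0881 0.012 ] [0.3607 0.0894 0.0099]
BR [358. 220.] [0.6325 0.1002 0.037 ] [0.6325 0.1013 0.0353]
stip [372. 175.] [0.6119 0.265  0.016 ] [0.6119 0.2686 0.0119]
349.7845492241925 255.4312045969483 188.70610708507255 [-0.05459768  0.          0.          0.          0.        ] [0.48372246 0.15630879 0.01274679]
```

```bash
python3 - <<'E'
from h import *
g=snap('scene')
us=[(x,y) for y in range(155,186) for x in range(300,330)]
W=world(g,us); C=np.array([g['color'][y,x] for x,y in us])
m=(W[:,2]>.036)&(W[:,2]<.15)
o=np.argsort(W[m][:,2])[:25]
for i in o: print(np.array(us)[m][i],W[m][i].round(3),C[m][i])
s=arm.read_state(); print(s)
E
```

```text
[328 182] [0.521 0.165 0.036] [77 52 36]
[317 178] [0.493 0.151 0.051] [108 102  98]
[311 175] [0.476 0.148 0.055] [92 85 80]
[318 178] [0.496 0.149 0.055] [126 108  98]
[317 177] [0.492 0.15  0.056] [87 83 79]
[313 177] [0.484 0.143 0.057] [74 70 66]
[316 178] [0.492 0.144 0.058] [86 82 79]
[311 174] [0.475 0.148 0.058] [101  91  80]
[318 177] [0.495 0.149 0.059] [113 100  91]
[320 174] [0.496 0.16  0.059] [92 73 62]
[311 173] [0.475 0.149 0.061] [93 79 68]
[321 172] [0.495 0.166 0.062] [103  77  61]
[314 176] [0.486 0.144 0.062] [42 40 35]
[319 176] [0.497 0.151 0.062] [111  93  79]
[315 176] [0.488 0.145 0.063] [42 40 34]
[314 177] [0.487 0.141 0.063] [62 58 54]
[312 176] [0.481 0.141 0.063] [61 57 55]
[313 176] [0.484 0.142 0.063] [43 41 35]
[318 176] [0.495 0.149 0.063] [102  96  90]
[316 177] [0.492 0.143 0.063] [57 57 51]
[315 177] [0.49  0.141 0.064] [53 49 45]
[317 176] [0.493 0.146 0.065] [73 70 66]
[312 175] [0.48  0.142 0.065] [54 53 46]
[314 175] [0.485 0.144 0.066] [42 42 33]
[318 175] [0.494 0.149 0.066] [83 81 75]
{'time': 3.2, 'joint_positions': array([ 7.86926568e-02,  2.84183827e-01,  1.89948845e+00, -4.58498777e-05,
        9.58065945e-01, -1.53930417e+00]), 'joint_vel': array([ 0.00088104,  0.00126803,  0.00102243, -0.00079895,  0.00181951,
       -0.00158023]), 'joint_torque': array([-1.38676154e-03, -4.15235674e+01, -2.70027852e+01, -3.98774528e-04,
        1.25952174e-03,  1.75930251e-05]), 'tcp_pos': array([0.48369654, 0.15629444, 0.0127335 ]), 'tcp_rot': array([-7.16410459e-05, -2.36112411e-02,  9.99721213e-01, -2.27328648e-05]), 'force': array([ 0.09623594, -0.20735226,  0.73798648]), 'moment': array([0.00685152, 0.01859545, 0.00592323]), 'grasp_force': 0.0, 'opening': 0.0035941971707294743}
```

Request:
arm_command --moves "0 0 0 0 0 0 0.6;0 0 0 0 0 0 0.6;0 0 0 0 0 0 0.6;0 0 1 0 0 0 0.6;0 0 2 0 0 0 0.6;0 0 3 0 0 0 0.6;0 0 3 0 0 0 0.6"

```text
time: 3.9
tcp_pos: [0.4818, 0.1561, -0.0194]
tcp_rot: [-0.002, -0.024, 1.0, -0.0]
force: [-0.5, 0.4, -0.2]
opening: 0.0514
grasp_force: 0.0
```

```bash
cat >> h.py <<'E'
def tips(x0,x1,y0,y1,lo,hi,tol=.02):
    """lowest dark-gripper depth points in a world box"""
    g=snap('scene'); v,u=np.mgrid[0:384,0:512]; uv=np.c_[u.ravel(),v.ravel()]
    W=world(g,uv); C=g['color'].reshape(-1,3).astype(int); sat=C.max(1)-C.min(1)
    m=(W[:,0]>x0)&(W[:,0]<x1)&(W[:,1]>y0)&(W[:,1]<y1)&(W[:,2]>lo)&(W[:,2]<hi)&(sat<25)
    o=np.argsort(W[m][:,2])[:14]
    for i in o: print(uv[m][i],W[m][i].round(3),C[m][i])
    return g
E
python3 - <<'E'
from h import *
print(arm.read_state()['force'],arm.read_state()['tcp_pos'])
tips(.46,.51,.09,.15,.016,.1)
E
```

```text
[-0.49863959  0.36595681 -0.22107315] [ 0.48182824  0.15609844 -0.01938163]
[303 185] [0.465 0.135 0.016] [96 84 76]
[302 184] [0.461 0.136 0.017] [129 122 121]
[320 187] [0.507 0.149 0.022] [73 62 54]
[311 190] [0.492 0.126 0.024] [89 85 79]
[318 185] [0.501 0.15  0.026] [105  99  98]
[312 190] [0.494 0.126 0.028] [111 101  91]
[312 189] [0.494 0.126 0.031] [102  98  92]
[310 190] [0.491 0.118 0.035] [65 59 50]
[308 188] [0.484 0.121 0.035] [41 43 36]
[312 188] [0.493 0.126 0.035] [83 81 76]
[308 189] [0.485 0.118 0.035] [54 48 38]
[309 189] [0.488 0.119 0.035] [41 43 34]
[311 189] [0.492 0.122 0.035] [70 69 65]
[306 188] [0.48  0.118 0.035] [60 58 47]
```

Request:
arm_command --moves "-0.1 0 0.6 0 0 0 0.6;-0.1 0 1.1 0 0 0 0.6;-0.1 0 1.1 0 0 0 0.6"

```text
time: 4.25
tcp_pos: [0.4854, 0.1564, -0.0277]
tcp_rot: [0.0, -0.024, 1.0, 0.0]
force: [-1.3, -1.3, 6.5]
opening: 0.0509
grasp_force: 3.1
```

```bash
python3 - <<'E'
from h import *
print(arm.read_state()['force'],arm.read_state()['tcp_pos'])
tips(.46,.51,.09,.15,.016,.1)
E
```

```text
[-1.33485434 -1.28742765  6.54162364] [ 0.48543345  0.1564206  -0.02772907]
[303 183] [0.462 0.141 0.016] [153 144 144]
[302 184] [0.461 0.136 0.017] [185 178 178]
[312 192] [0.496 0.127 0.018] [87 86 81]
[303 182] [0.461 0.142 0.019] [176 167 167]
[313 192] [0.499 0.125 0.023] [112 100  91]
[309 191] [0.488 0.121 0.024] [43 43 36]
[313 191] [0.498 0.126 0.025] [100  95  89]
[308 191] [0.487 0.118 0.026] [53 49 39]
[312 191] [0.496 0.124 0.026] [68 68 65]
[310 192] [0.493 0.117 0.027] [56 49 38]
[311 192] [0.495 0.119 0.027] [60 58 52]
[313 190] [0.497 0.126 0.029] [80 79 74]
[310 191] [0.492 0.118 0.03 ] [39 42 35]
[311 191] [0.494 0.12  0.03 ] [43 47 40]
```

Request:
arm_command --moves "0 0 -0.6 0 0 0 0.6;0 0 -0.6 0 0 0 0.4;0 0 -0.6 0 0 0 0.3;0 0 -0.6 0 0 0 0.1;0 0 -0.6 0 0 0 0.05;0 0 -0.6 0 0 0 0.05;0 0 -0.6 0 0 0 0.05"

```text
time: 5.0
tcp_pos: [0.4849, 0.1564, -0.022]
tcp_rot: [0.0, -0.024, 1.0, 0.0]
force: [-1.0, 0.0, 4.6]
opening: 0.0142
grasp_force: 60.2
```

Request:
arm_command --moves "0 0 -2 0 0 0 0.05;0 0 -5 0 0 0 0.05;0 0 -9 0 0 0 0.05;0 0 -12 0 0 0 0.05;0 0 -12 0 0 0 0.05;0 0 -12 0 0 0 0.05"

```text
time: 5.6
tcp_pos: [0.4846, 0.1563, 0.0975]
tcp_rot: [0.0, -0.024, 1.0, -0.0]
force: [0.4, 0.1, -2.7]
opening: 0.0144
grasp_force: 59.4
```

```bash
python3 - <<'E'
from h import *
go(.53,-.165,.10,0)
f=snap('top'); g=snap('scene')
b=cv2.resize(g['color'][60:250,200:420],None,fx=2.5,fy=2.5)
cv2.imwrite('pics/c5.png',b[:,:,::-1])
E
```

```text
5.6 [ -3.02 -32.31  -0.25] [0.    0.    1.618]
```

View pics/c5.png

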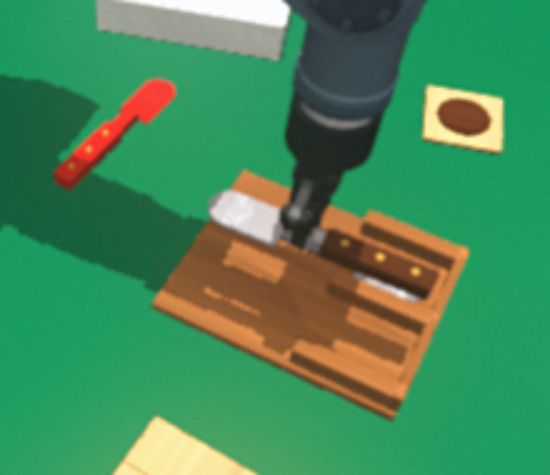

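Request:
arm_command --moves "-0.5 -4 0 0 0 0.15 0.05;-1 -8 0 0 0 0.3 0.05;-1.5 -12 0 0 0 0.45 0.05;-2 -16 0 0 0 0.6 0.05;-2.4 -20 0 0 0 0.75 0.05;-2.8 -24 0 0 0 0.9 0.05;-3 -28 0 0 0 1.05 0.05;-3 -32.3 0 0 0 1.2 0.05;-3 -32.3 0 0 0 1.35 0.05;-3 -32.3 0 0 0 1.5 0.05"

```text
time: 6.7
tcp_pos: [0.5283, -0.1658, 0.0952]
tcp_rot: [-0.002, 0.668, 0.745, -0.0]
force: [-0.5, 0.4, -1.1]
opening: 0.0143
grasp_force: 59.5
```

```bash
python3 - <<'E'
from h import *
go(.53,-.165,.0,0)
E
```

```text
6.7 [0.04 0.21 9.52] [-0.004 -0.002  0.109]
```

Request:
arm_command --moves "0 0.2 0 0 0 0.11 0.05;0 0.2 4 0 0 0.11 0.05;0 0.2 8 0 0 0.11 0.05;0 0.2 9.8 0 0 0.11 0.05;0 0.2 9.8 0 0 0.11 0.05;0 0.2 9.8 0 0 0.11 0.05"

```text
time: 7.3
tcp_pos: [0.531, -0.1642, -0.0014]
tcp_rot: [-0.001, 0.704, 0.71, -0.0]
force: [-0.2, 0.8, -1.2]
opening: 0.0145
grasp_force: 59.4
```

```bash
python3 - <<'E'
from h import *
go(.53,-.165,-.014,0)
g=tips(.5,.57,-.30,-.16,.0205,.1)
c=g['color'][200:384,170:390]
cv2.imwrite('pics/c6.png',cv2.resize(c,None,fx=2.5,fy=2.5)[:,:,::-1])
E
```

```text
7.3 [-0.09 -0.1   1.26] [-0.002 -0.001  0.008]
[266 293] [ 0.53  -0.178  0.046] [159 145 140]
[268 291] [ 0.532 -0.172  0.046] [159 144 141]
[270 295] [ 0.54  -0.177  0.047] [146 129 123]
[268 295] [ 0.536 -0.179  0.047] [158 144 140]
[269 291] [ 0.534 -0.171  0.047] [155 142 137]
[271 290] [ 0.536 -0.167  0.047] [135 121 116]
[271 291] [ 0.537 -0.168  0.047] [125 111 104]
[269 293] [ 0.536 -0.174  0.047] [156 140 137]
[271 294] [ 0.541 -0.174  0.047] [120 106  97]
[268 288] [ 0.529 -0.166  0.047] [160 148 143]
[269 289] [ 0.532 -0.167  0.047] [159 146 142]
[270 292] [ 0.537 -0.172  0.047] [145 130 126]
[264 293] [ 0.527 -0.18   0.047] [157 142 138]
[265 295] [ 0.531 -0.183  0.048] [143 124 119]
```

View pics/c6.png

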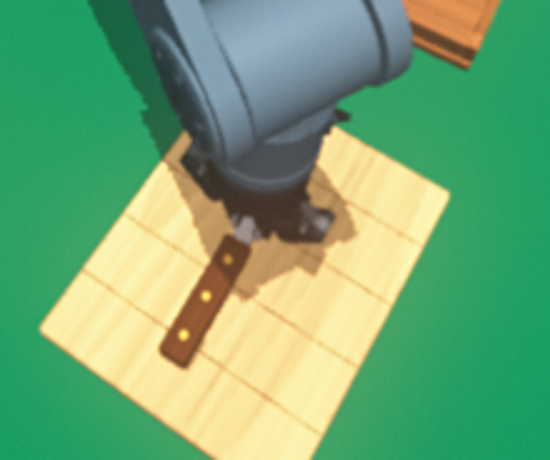

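Request:
arm_command --moves "0 0 0.6 0 0 0 0.05;0 0 1.0 0 0 0 0.05;0 0 1.1 0 0 0 0.05;0 0 1.1 0 0 0 0.05"

```text
time: 7.75
tcp_pos: [0.5319, -0.1646, -0.0111]
tcp_rot: [0.0, 0.704, 0.71, 0.0]
force: [0.1, 0.4, -2.4]
opening: 0.0142
grasp_force: 59.4
```

Request:
arm_command --moves "0 0 0.1 0 0 0 0.05;0 0 0.2 0 0 0 0.05;0 0 0.2 0 0 0 0.05"

```text
time: 8.05
tcp_pos: [0.5319, -0.1646, -0.0133]
tcp_rot: [-0.0, 0.704, 0.71, -0.0]
force: [-0.8, -0.0, -1.2]
opening: 0.0139
grasp_force: 59.4
```

Request:
arm_command --moves "0 0 0.1 0 0 0 0.05;0 0 0.1 0 0 0 0.05"

```text
time: 8.25
tcp_pos: [0.5321, -0.1647, -0.0139]
tcp_rot: [0.0, 0.704, 0.71, 0.0]
force: [0.1, 0.4, 0.9]
opening: 0.0141
grasp_force: 59.8
```

Request:
arm_command --moves "0 0 0 0 0 0 0.3;0 0 0 0 0 0 0.6;0 0 0 0 0 0 0.6;0 0 0 0 0 0 0.6;0 0 0 0 0 0 0.6;0 0 -3 0 0 0 0.6;0 0 -7 0 0 0 0.6;0 0 -10 0 0 0 0.6;0 0 -10 0 0 0 0.6;0 0 -10 0 0 0 0.6"

```text
time: 9.25
tcp_pos: [0.5324, -0.1649, 0.0864]
tcp_rot: [0.001, 0.704, 0.71, 0.0]
force: [-0.4, 0.2, -1.0]
opening: 0.0513
grasp_force: 0.0
```

```bash
python3 - <<'E'
from h import *
print(arm.read_state()['tcp_pos'])
f=snap('top'); g=snap('scene')
a=cv2.resize(f['color'][60:215,240:400],(400,388)); b=cv2.resize(g['color'][200:384,170:390],(400,388))
cv2.imwrite('pics/c7.png',np.hstack([a,b])[:,:,::-1])
E
```

```text
[ 0.53237241 -0.16485681  0.08643915]
```

View pics/c7.png

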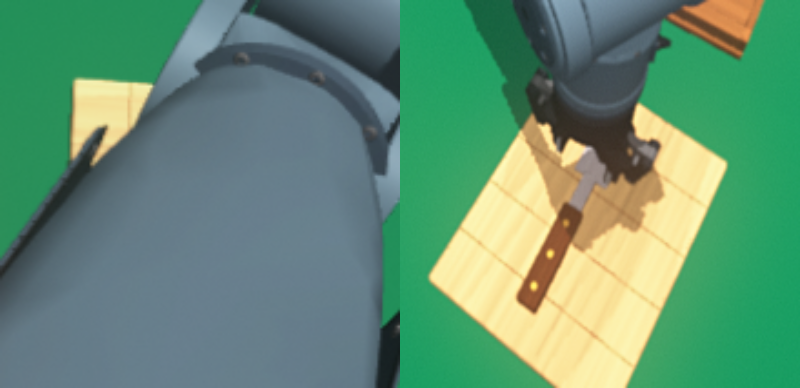

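```bash
python3 - <<'E'
from h import *
g=snap('scene'); v,u=np.mgrid[290:360,230:290]; uv=np.c_[u.ravel(),v.ravel()]
W=world(g,uv); C=g['color'][290:360,230:290].reshape(-1,3).astype(int)
m=(W[:,2]>.034)&(W[:,2]<.046)&(W[:,1]<-.12)&(W[:,1]>-.31)&(W[:,0]>.47)&(W[:,0]<.6)
br=m&(C[:,0]<130)&(C[:,0]-C[:,2]>22)
for n,k in (('all',m),('brown',br)):
    a=plane(g,uv[k],.040)[:,:2]; w,V=np.linalg.eigh(np.cov(a.T)); d=V[:,1]*np.sign(V[1,1]); c=a.mean(0); t=(a-c)@d; s=(a-c)@V[:,0]
    print(n,k.sum(),c.round(4),'yaw',np.degrees(np.arctan2(d[1],d[0])).round(1),'ends',(c+t.min()*d).round(4),(c+t.max()*d).round(4),np.ptp(t).round(3),np.ptp(s).round(3),W[k][:,2].mean().round(4))
E
```

```text
all 759 [ 0.5343 -0.2357] yaw 90.0 ends [ 0.5342 -0.2952] [ 0.5343 -0.161 ] 0.134 0.027 0.0397
brown 157 [ 0.5379 -0.216 ] yaw 95.7 ends [ 0.5456 -0.2938] [ 0.5349 -0.185 ] 0.109 0.03 0.0394
```

```bash
python3 - <<'E'
from h import *
go(.5335,-.200,-.0125,0)
E
```

```text
9.4 [-3.61  0.26  9.66] [-0.002 -0.001  0.008]
```

Request:
arm_command --moves "-3.6 0.2 0 0 0 0 0.6;-3.6 0.2 0 0 0 0 0.6;-3.6 0.2 4 0 0 0 0.6;-3.6 0.2 8 0 0 0 0.6;-3.6 0.2 9.4 0 0 0 0.6;-3.6 0.2 9.8 0 0 0 0.6;-3.6 0.2 9.8 0 0 0 0.6"

```text
time: 10.1
tcp_pos: [0.5343, -0.2004, -0.0122]
tcp_rot: [-0.0, 0.704, 0.71, -0.0]
force: [0.0, 0.3, 0.8]
opening: 0.0507
grasp_force: 0.0
```

Request:
arm_command --moves "0 0 0 0 0 0 0.4;0 0 0 0 0 0 0.2;0 0 0 0 0 0 0.1;0 0 0 0 0 0 0.1;0 0 0 0 0 0 0.1;0 0 0 0 0 0 0.1"

```text
time: 10.7
tcp_pos: [0.5358, -0.2015, -0.01]
tcp_rot: [0.002, 0.704, 0.71, 0.0]
force: [-0.5, 1.0, 7.0]
opening: 0.0246
grasp_force: 61.2
```

Request:
arm_command --moves "0 0 -2 0 0 0 0.1;0 0 -6 0 0 0 0.1;0 0 -10 0 0 0 0.1;0 0 -13 0 0 0 0.1;0 0 -13 0 0 0 0.1;0 0 -13 0 0 0 0.1"

```text
time: 11.3
tcp_pos: [0.5346, -0.2008, 0.1187]
tcp_rot: [0.001, 0.704, 0.71, 0.0]
force: [-0.4, 0.1, -2.3]
opening: 0.0246
grasp_force: 60.3
```

```bash
python3 - <<'E'
from h import *
go(.4735,.153,.12,-88.4)
E
```

```text
11.3 [35.43 -5.83 -0.18] [ 0.002 -0.     1.551]
```

Request:
arm_command --moves "4 -0.6 0 0 0 0.15 0.1;8 -1.2 0 0 0 0.3 0.1;12 -1.8 0 0 0 0.45 0.1;16 -2.5 0 0 0 0.6 0.1;20 -3.2 0 0 0 0.75 0.1;24 -4 0 0 0 0.9 0.1;28 -4.6 0 0 0 1.05 0.1;32 -5.3 0 0 0 1.2 0.1;35.4 -5.8 0 0 0 1.35 0.1;35.4 -5.8 0 0 0 1.5 0.1"

```text
time: 12.3
tcp_pos: [0.4704, 0.1565, 0.1157]
tcp_rot: [-0.001, 0.998, 0.056, -0.002]
force: [0.1, -1.6, -1.3]
opening: 0.0243
grasp_force: 60.3
```

```bash
python3 - <<'E'
from h import *
go(.4735,.153,.02,-88.4)
E
```

```text
12.3 [0.31 0.4  9.57] [-0.001  0.004  0.084]
```

Request:
arm_command --moves "0.3 0.35 0 0 0 0.08 0.1;0.3 0.35 3 0 0 0.08 0.1;0.3 0.35 6 0 0 0.08 0.1;0.3 0.35 8.5 0 0 0.08 0.1;0.3 0.35 8.5 0 0 0.08 0.1;0.3 0.35 8.5 0 0 0.08 0.1"

```text
time: 12.9
tcp_pos: [0.4754, 0.1497, 0.0317]
tcp_rot: [0.0, 1.0, 0.017, -0.002]
force: [-0.2, -0.2, -1.4]
opening: 0.0243
grasp_force: 60.1
```

```bash
python3 - <<'E'
from h import *
go(.4735,.153,-.022,-88.4)
g=snap('scene')
b=cv2.resize(g['color'][90:240,230:400],(680,600))
cv2.imwrite('pics/c8.png',b[:,:,::-1])
E
```

```text
12.9 [-0.16 -0.34  5.37] [0.    0.003 0.005]
```

View pics/c8.png

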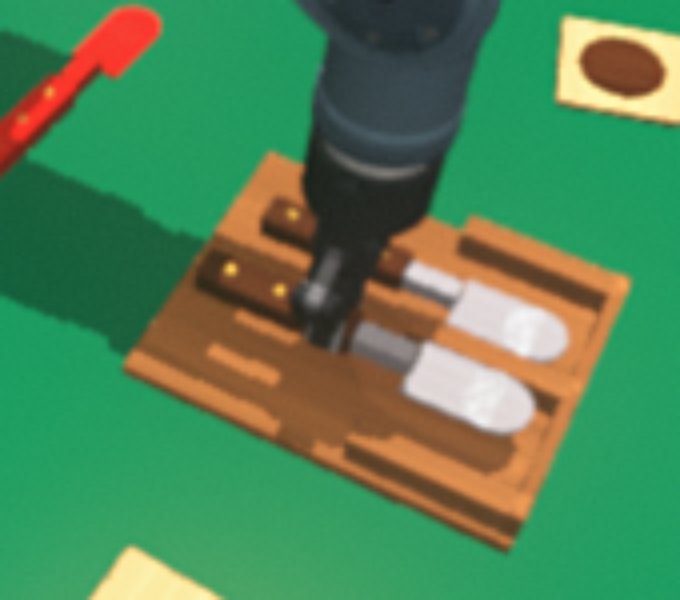

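```bash
python3 - <<'E'
from h import *
g=snap('scene')
pts=[(533,408),(413,370),(475,390),(360,340),(205,270)]
print(world(g,[[x/4+230-.375,y/4+90-.375] for x,y in pts]).round(4))
go(.4735,.153,-.022,-88.4)
E
```

```text
[[0.6119 0.1605 0.068 ]
 [0.5357 0.1487 0.0664]
 [0.5756 0.1531 0.0692]
 [0.4986 0.1447 0.0766]
 [0.3896 0.1386 0.0823]]
13.0 [-0.4  -0.33  5.56] [-0.    -0.001  0.005]
```

Request:
arm_command --moves "-0.2 -0.3 0 0 0 0.01 0.1;-0.2 -0.3 2 0 0 0.01 0.1;-0.2 -0.3 4 0 0 0.01 0.1;-0.2 -0.3 4.8 0 0 0.01 0.1;-0.2 -0.3 4.8 0 0 0.01 0.1;-0.2 -0.3 4.8 0 0 0.01 0.1"

```text
time: 13.6
tcp_pos: [0.4754, 0.1528, -0.0143]
tcp_rot: [-0.0, 1.0, 0.012, 0.001]
force: [0.2, -0.9, -1.5]
opening: 0.0245
grasp_force: 60.2
```

Request:
arm_command --moves "0 0 0.2 0 0 0 0.1;0 0 0.4 0 0 0 0.1;0 0 0.4 0 0 0 0.1"

```text
time: 13.9
tcp_pos: [0.4757, 0.1528, -0.018]
tcp_rot: [-0.0, 1.0, 0.012, 0.001]
force: [-0.5, -0.2, 5.5]
opening: 0.0242
grasp_force: 61.1
```

Request:
arm_command --moves "0 0 0 0 0 0 0.35;0 0 0 0 0 0 0.45;0 0 0 0 0 0 0.6;0 0 0 0 0 0 0.6;0 0 0 0 0 0 0.6;0 0 -3 0 0 0 0.6;0 0 -7 0 0 0 0.6;0 0 -11 0 0 0 0.6;0 0 -15 0 0 0 0.6;0 0 -15 0 0 0 0.6"

```text
time: 14.9
tcp_pos: [0.4791, 0.1532, 0.1369]
tcp_rot: [-0.0, 1.0, 0.012, 0.006]
force: [0.2, -0.9, -1.0]
opening: 0.0508
grasp_force: 0.0
```

Request:
arm_command --moves "0 5 0 0 0 0 0.6;0 10 0 0 0 0 0.6;0 15 0 0 0 0 0.6;0 20 0 0 0 0 0.6;0 25 0 0 0 0 0.6;0 25 0 0 0 0 0.6;0 25 0 0 0 0 0.6"

```text
time: 15.6
tcp_pos: [0.48, -0.0982, 0.1301]
tcp_rot: [-0.0, 1.0, 0.01, -0.0]
force: [-0.7, 0.6, -0.2]
opening: 0.0514
grasp_force: 0.0
```

```bash
python3 - <<'E'
from h import *
f=snap('top'); g=snap('scene')
a=cv2.resize(f['color'][85:220,110:235],(370,400)); b=cv2.resize(g['color'][90:240,230:400],(430,400))
cv2.imwrite('pics/c9.png',np.hstack([a,b])[:,:,::-1])
E
```

```text
(no output)
```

View pics/c9.png

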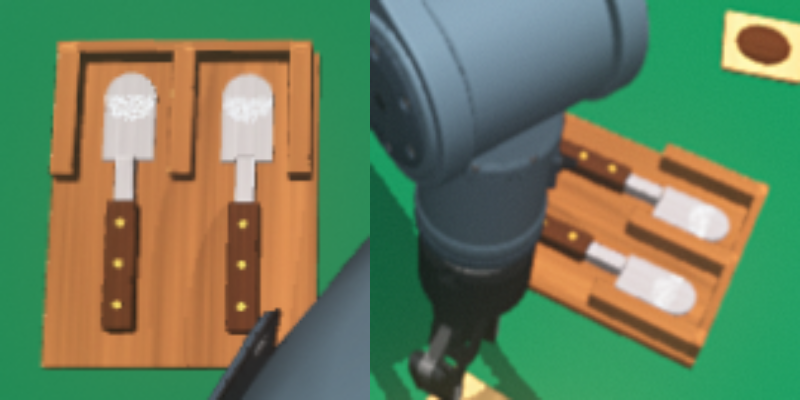

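```bash
python3 -c "
from cell import arm
print(arm.sign_off())"
```

```text
the job is handed in; nothing more can be done
None
```

The knife was laid on the board and released, then regripped and put back blade-first in its pocket; the last pictures show it in line with the other knife, and the job was handed in at about 16 s (no verdict was shown).

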